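# Hang the ink cabinet's door back on its lift-off hinges

## Robot

A 6-joint arm with a two-finger parallel gripper is mounted at the origin on the work surface. World frame = base frame: x ahead of the robot, y to its left, z up, the work surface at z = 0. Lengths are in m, angles in rad, forces in N, time in s.
With the tool pointing down it reaches from about 0.275 to 0.85 m from the base axis. Payload 5.2 kg.
Tool frame: the origin (TCP) lies between the finger pads; the fingertips stand ctrl.tip_extent ahead of it and the grasp point (between the pads) lies 3 mm ahead of it (ctrl.tip_extent is the distance from the TCP to the fingertips, in m); x points along the fingers, z is the direction in which the jaws open and shut, and the axes are right-handed (so a half turn about x gives the same grasp; the last joint's range is limited). The gripper opens to 85 mm and grips with 20 to 120 N. Pads are 22 mm wide; open, the fingers measure 114 mm over their backs; the gripper's body (76 mm by 85 mm) begins 54 mm behind the grasp point. The pads swing forward as they close: fully open they stand 13 mm farther back than shut.
Start: joints at [-1.445, 0.259, 1.535, -0, 1.348, -0.203], TCP at [0.178, -0.521, 0.253] pointing down, gripper open.
Joint ranges: [-3.14, 3.14], [-0.91, 2.08], [0.19, 2.58], [-1.22, 4.36], [0.22, 2.71], [-3.12, 3.12]. Speed limits (rad/s): [2.57, 2.57, 3.14, 3.14, 3.14, 3.14].

## Interface

Orientations are given as a unit quaternion [x, y, z, w].
In Python, from cell import ctrl, open_jaws, close, read_camera, get_calibration, finish_job gives the robot as it stands. Calls block until the motion is done:
- ctrl.goto(position, orientation): joint-space move of the TCP to a pose.
- ctrl.move_straight(position, frame=None, vel=0.15): straight line of the TCP; frame=None keeps the orientation; vel is the mean speed in m/s.
- ctrl.move_joints(angles): joint-space move.
- open_jaws() and close(force=None): open the fingers fully, or close them until they stop; force is the grip in N (None keeps the last).
- ctrl.pause(seconds).
- ctrl.inverse_kinematics(position, orientation): joint angles nearest the present ones, or None.
- read_camera(name): name is "scene" or "side" or "wrist"; returns the picture (420x560x3 uint8, red, green, blue); there is no depth.
- get_calibration(name): a dict with "fx", "fy", "cx", "cy" (pixels), "R" (3x3) and "t" (3): a world point X has camera coordinates R X + t; the wrist camera has in their place "tool_from_camera" (4x4, takes a point from camera to tool coordinates, whose origin is the TCP and whose axes are the tool frame's). Camera axes: x right, y down, z forward; pixel columns grow to the right and rows downward; lengths in m; the calibration is good to about 2 mm. A picture is of the moment at which its call begins: read the wrist's pose just before it. get_calibration takes no time and is no camera call.
A pose or a line that the arm cannot do raises ctrl.IKError and nothing moves.
- finish_job(): hands the job in, once; it reports no verdict.
Readings, each from a call of its own:
- ctrl.read_time_s(): time.
- ctrl.read_joint_positions(): joint angles.
- ctrl.read_dq(): joint speeds.
- ctrl.read_joint_efforts(): joint torques, N m.
- ctrl.read_eef_pos(): TCP position.
- ctrl.read_eef_rot(): TCP orientation.
- ctrl.read_ft_force(): force on the tool from outside, world axes, zero at the start.
- ctrl.read_torque(): the same for the moment, N m.
- ctrl.read_opening(): opening from 0.0 (shut) to 1.0 (fully open).
Only numpy, scipy, OpenCV 4.12 (cv2) and the standard library are available. Lean on these libraries where they do the work, as an engineer would, in place of code of your own. Each camera call takes 0.05 s, during which the arm holds its last target.

## Task

The door of the small red ink cabinet has been lifted off and stands in the wooden rack. Hang it back on the cabinet's two hinge pins while it stands well open, feeling for the pins gently and never forcing them, until both knuckles are fully home, and let go of it; then swing it shut against its rubber stops. Leave the two ink jars and the squeegee where they are.

Things in the scene. Friction and masses are not known exactly. Their poses are not given: they have to be found in the camera images.
- cabinet: Small red steel ink cabinet, fixed, 180 (x) x 140 (y) x 200 mm (z); origin centre of its underside on the bench. Its open front looks along its own +y (front plane y 70 mm). Beyond its +x wall a red flange carries a steel strip with the two hinge pins. The shut door lies parallel to the front, 2 mm before it, and opens through the +y side. The door held above its seats must not press on it above 30 N.
- seat_low (a point): Nominal root of the lower hinge pin (centre of its shoulder): cabinet x 122, y 78, z 40 mm; axes as the cabinet's. The pin strip has level slots and is clamped anywhere up to 12 mm either way along the cabinet's x: both pins are shifted alike, poses do not show it, and pushing does not move it. In y and z the pins are exact.
- seat_high (a point): Nominal root of the upper pin, straight above the lower: cabinet x 122, y 78, z 135 mm. Both pins: upright steel, diameter 8, 20 mm long, top 1.5 mm tapered, each on a round shoulder of radius 10 mm with a bracket 6 mm thick, so the door must come in from the side (+y), only a little above the pin tips, then go down.
- stop (a point): Upper of two small rubber stops near the front's -x edge, on which the shut door rests: cabinet x -83, y 72, z 170 mm.
- door: Red door, 0.36 to 0.59 kg, loose, upright in the rack at first: panel 210 (x) x 12 (y) x 170 mm (z), origin centre of the panel's underside; outer face (grey field) looks along its +y. Grasp the 12 mm top edge. Hung and shut, its axes are parallel to the cabinet's, underside 20 mm above the bench; square open it is turned -90 deg (clockwise from above), panel along the cabinet's +y.
- knuckle_low (a point): Centre of the lower knuckle's underside, door x 120, y 0, z 20 mm. Both knuckles: upright steel tubes off the door's +x edge, outer radius about 12, bore 10.2, length 25 mm, open at both ends. Fully home it rests on the lower pin's shoulder; the hinge turns freely, with only slight rubbing.
- knuckle_high (a point): Centre of the upper knuckle's underside, door x 120, y 0, z 115 mm; fully home it rests on the upper pin's shoulder.
- top_edge (a point): Middle of the door's top edge: door x 0, y 0, z 170 mm.
- free_edge (a point): Point on the door's free edge, away from the hinges: door x -105, y 0, z 120 mm.
- rack: Fixed wooden rack, base 170 (x) x 90 (y) x 12 mm, origin centre of its underside; two rails 150 mm long along its x, tops at 44 mm, leave a slot 18 mm wide in which the door stands on the base at 12 mm height, door x along rack x.
- jar_orange: Closed orange ink jar with white cap, 54 mm across, 70 mm tall, loose bystander; origin centre of its underside.
- jar_yellow: Closed yellow ink jar with white cap, 54 mm across, 70 mm tall, loose bystander; origin centre of its underside.
- squeegee: Wooden squeegee, blue blade upwards, 140 (x) x 22 x 67 mm tall, loose bystander; origin centre of its underside.
Mind the look-alikes: they are no part of the job. There is more than one size of the door; the job needs the larger.

How it is judged:
On the way, in this order (a step that is already met when the one before it is completed fails the run):
1. the door is lifted clear of the rack (height (world z) of door above 0.046 m and angle between door's own z axis and vertical below 0.35 rad), for 0.1 s.
2. both knuckles are fully down on their pins (within 3 mm) while the door stands open by more than about 35 degrees, and the fingers have let go of it (z of knuckle_low in the frame of seat_low between -0.003 and 0.003 m and x of knuckle_low in the frame of seat_low between -0.016 and 0.016 m and y of knuckle_low in the frame of seat_low between -0.004 and 0.004 m and z of knuckle_high in the frame of seat_high between -0.003 and 0.003 m and x of knuckle_high in the frame of seat_high between -0.016 and 0.016 m and y of knuckle_high in the frame of seat_high between -0.004 and 0.004 m and y of free_edge in the frame of seat_low above 0.12 m and contact force between the fingers and door below 0.5 N), for 0.2 s.
At the end, for the whole second after the job is handed in: Both knuckles rest on their pins' shoulders (within 3 mm in height, on the pins), the door is shut with its free edge within 8 mm of fully shut, released and at rest (z of knuckle_low in the frame of seat_low between -0.003 and 0.003 m and x of knuckle_low in the frame of seat_low between -0.016 and 0.016 m and y of knuckle_low in the frame of seat_low between -0.004 and 0.004 m and z of knuckle_high in the frame of seat_high between -0.003 and 0.003 m and x of knuckle_high in the frame of seat_high between -0.016 and 0.016 m and y of knuckle_high in the frame of seat_high between -0.004 and 0.004 m and y of free_edge in the frame of seat_low between -0.008 and 0.008 m and x of free_edge in the frame of seat_low below -0.15 m and linear speed of door below 0.01 m/s and angular speed of door below 0.05 rad/s); the robot touches nothing.
It fails at once if the held door presses on the cabinet or its pins with more than 30 N before it is home (contact force between door and cabinet above 30 N and contact force between the fingers and door above 5 N and z of knuckle_low in the frame of seat_low above 0.004 m).
It fails at once if the door, home on its pins, is pushed so that it presses on the cabinet with more than 80 N (contact force between door and cabinet above 80 N and contact force between the fingers and door above 5 N).
It fails at once if the door is dropped onto its pins or slammed (over 0.4 m/s when on the pins) (linear speed of door above 0.4 m/s and horizontal distance between knuckle_low and seat_low below 0.01 m and z of knuckle_low in the frame of seat_low below 0.02 m).
It fails at once if a jar or the squeegee is moved by more than 20 mm (distance of any of jar_orange, jar_yellow, squeegee from where it was at the start of the episode above 0.02 m).
It also fails if it takes over 72 s, if anything falls off the work surface, if the arm or the gripper's body presses on something with over 40 N, if the wrist force passes 120 N, or if a joint passes its speed limit or range.

## Working session

There is one attempt and no reset: what is moved stays moved. The work goes in short steps, each a Python script; the robot and the scene stay as the last script left them, time stands still between calls to the robot, and variables do not carry over. Pictures are saved under pics/ and viewed, and the job is handed in when it is done.

```bash
ls; mkdir -p pics; python3 - <<'E'
from cell import *
import cv2, numpy as np
for n in ["scene","side","wrist"]:
    im=read_camera(n); cv2.imwrite(f"pics/{n}0.png",im[:,:,::-1])
    print(n,{k:np.round(np.array(v),4).tolist() for k,v in get_calibration(n).items()})
print(ctrl.read_time_s(),ctrl.tip_extent,ctrl.read_eef_pos(),ctrl.read_eef_rot(),ctrl.read_opening(), ctrl.read_ft_force())
E
```

```text
pics
scene {'fx': 400.7701, 'fy': 400.7701, 'cx': 281.8299, 'cy': 215.006, 'R': [[-0.7608, 0.6489, 0.0115], [0.512, 0.6111, -0.6037], [-0.3988, -0.4534, -0.7971]], 't': [0.3288, -0.2422, 1.3627]}
side {'fx': 530.1742, 'fy': 530.1742, 'cx': 284.0676, 'cy': 203.9505, 'R': [[-0.7238, -0.6899, -0.0124], [-0.3298, 0.3617, -0.872], [0.6061, -0.6271, -0.4893]], 't': [0.4646, 0.2595, 1.0019]}
wrist {'fx': 333.9185, 'fy': 333.9185, 'cx': 275.4503, 'cy': 209.0275, 'tool_from_camera': [[0.001, -0.2607, 0.9654, -0.1199], [-0.0002, -0.9654, -0.2607, 0.0648], [1.0, 0.0001, -0.001, -0.0014], [0.0, 0.0, 0.0, 1.0]]}
0.15 0.022 [ 0.17757897 -0.52017161  0.25268261] [ 0.41178134  0.57542523 -0.41105717  0.57476425] 0.9985841625081677 [ 0.42735766  0.01163028 -0.69433703]
```

View pics/scene0.png

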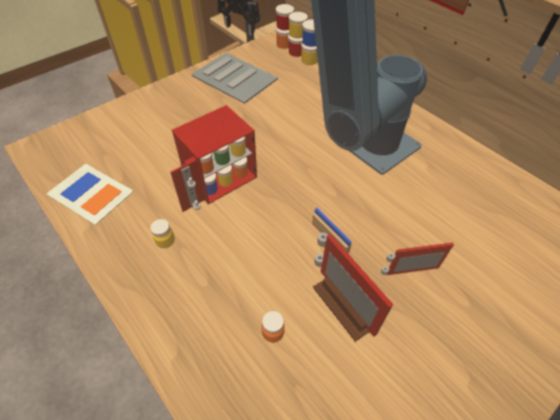

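View pics/side0.png

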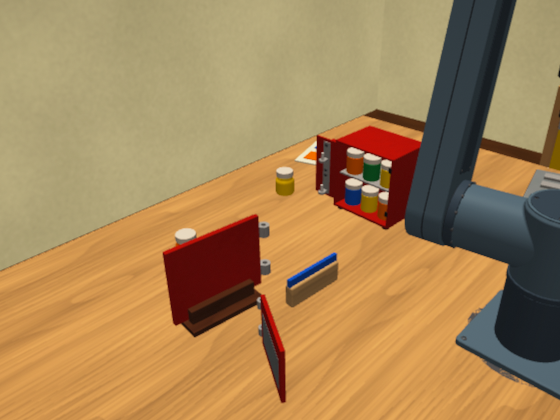

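View pics/wrist0.png

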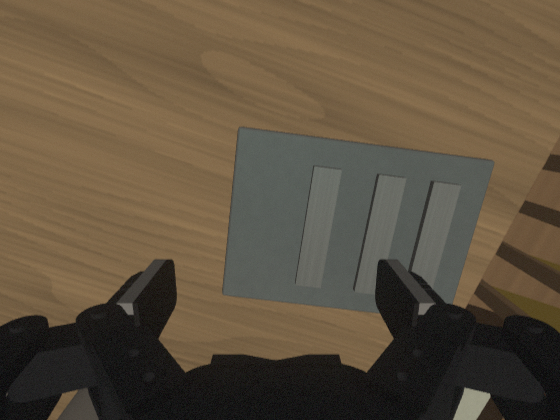

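Scene view: the cabinet is at about (215,155) with its hinge strip at (192,190). The large door is in the rack at (355,285). The small decoy door is at (418,260), the squeegee at (330,228), and the jars at (162,233) and (272,326). I'll zoom in next.

```bash
python3 - <<'E'
import cv2, numpy as np
def z(n,x,y,w,h,out,f):
    im=cv2.imread(f"pics/{n}.png")[y:y+h,x:x+w]; im=cv2.resize(im,None,fx=f,fy=f,interpolation=cv2.INTER_CUBIC)
    for i in range(0,w,10):
        cv2.line(im,(i*f,0),(i*f,4 if i%50 else 10),(255,255,255),1)
        if i%20==0: cv2.putText(im,str(x+i),(i*f,20),0,.4,(255,255,255),1)
    for j in range(0,h,10):
        cv2.line(im,(0,j*f),(6,j*f),(255,255,255),1)
        if j%20==0: cv2.putText(im,str(y+j),(8,j*f+4),0,.4,(255,255,255),1)
    cv2.imwrite(f"pics/{out}.png",im)
z("scene0",160,100,110,120,"sc_cab",5)
z("scene0",300,200,110,150,"sc_door",4)
z("side0",305,115,130,120,"si_cab",5)
z("side0",155,205,130,130,"si_door",4)
E
```

```text
(no output)
```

View pics/sc_cab.png

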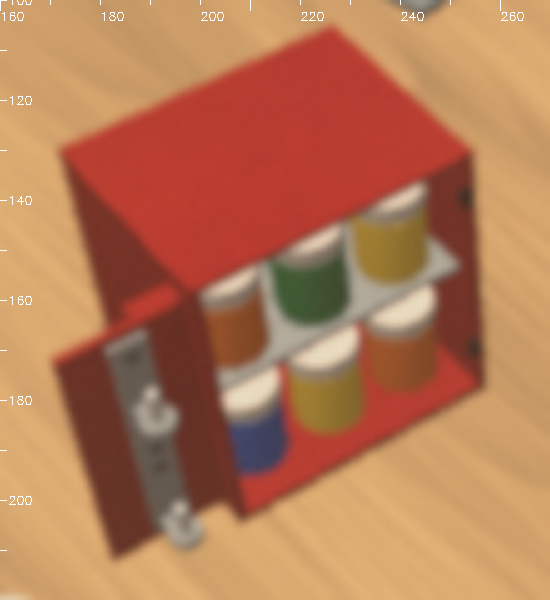

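View pics/sc_door.png

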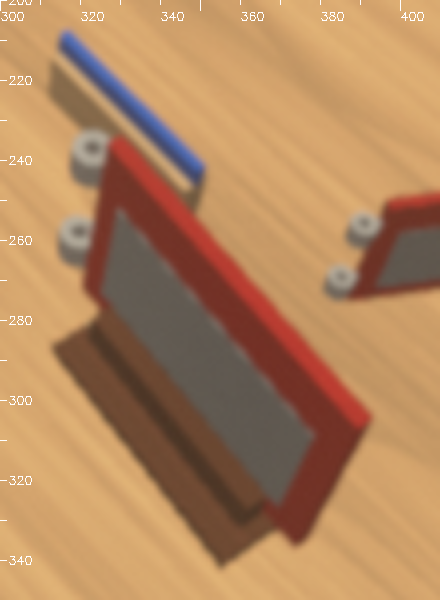

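View pics/si_cab.png

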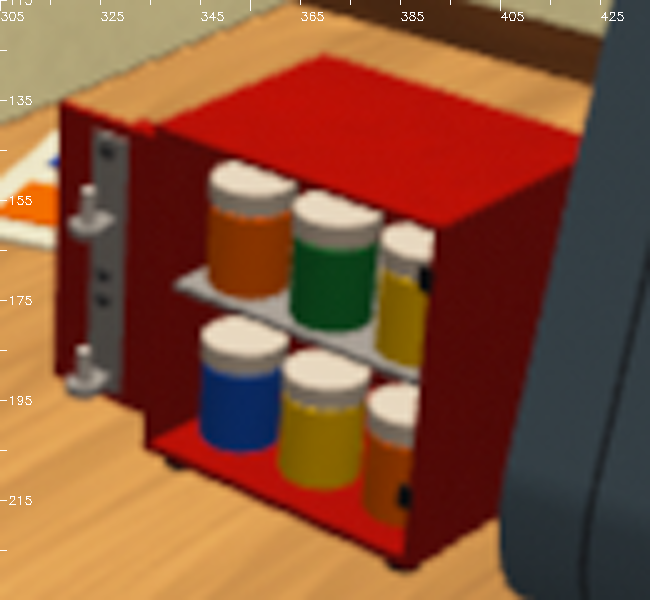

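View pics/si_door.png

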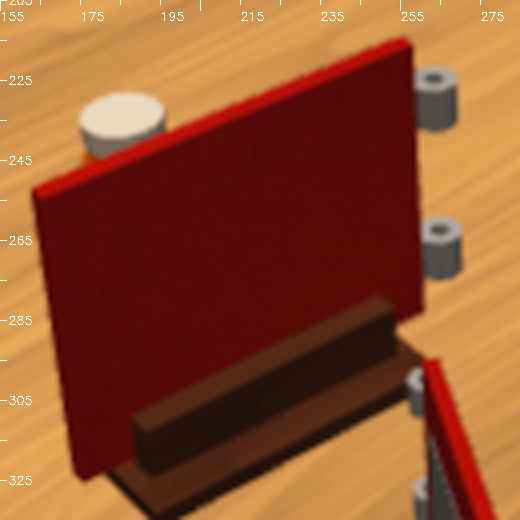

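```bash
cat > fit.py <<'E'
import numpy as np
from scipy.optimize import least_squares
from cell import get_calibration
C={n:get_calibration(n) for n in("scene","side")}
def proj(n,X):
    c=C[n];p=np.asarray(c["R"])@X+np.asarray(c["t"]);return np.array([c["fx"]*p[0]/p[2]+c["cx"],c["fy"]*p[1]/p[2]+c["cy"]])
def T(p,X,z0=0):
    c,s=np.cos(p[2]),np.sin(p[2]);return np.array([p[0]+c*X[0]-s*X[1],p[1]+s*X[0]+c*X[1],X[2]+z0])
def fit(obs,x0,z0=0,shift=False):
    def X(p,o):
        X=np.array(o[1],float)/1000
        if len(o)>3: X[0]+=p[3]
        return T(p,X,z0)
    def r(p): return np.concatenate([proj(o[0],X(p,o))-o[2] for o in obs])
    s=least_squares(r,x0,loss="soft_l1");
    J=s.jac;cov=np.linalg.inv(J.T@J)
    print("pose",np.round(s.x,4),"yawdeg",np.degrees(s.x[2]).round(2),"sd",np.sqrt(np.diag(cov)).round(4))
    for o,e in zip(obs,r(s.x).reshape(-1,2)): print(o[0],o[1],e.round(1))
    return s.x
E
cat > f0.py <<'E'
from fit import *
import cv2
def bp(n,uv,z):
    c=C[n];R=np.asarray(c["R"]);t=np.asarray(c["t"])
    d=R.T@np.array([(uv[0]-c["cx"])/c["fx"],(uv[1]-c["cy"])/c["fy"],1]);o=-R.T@t
    return o+d*(z-o[2])/d[2]
a=[bp("scene",u,.2) for u in [(172.4,130),(226.6,105.4),(254,130.4),(198.6,158.6)]]
print(np.round(a,3)); print([np.linalg.norm(a[i]-a[(i+1)%4]).round(3) for i in range(4)])
m=np.mean(a,0); d=a[3]-a[2]; yaw=np.arctan2(d[1],d[0])
S,D="scene","side"
cab=[(S,(90,-70,200),(172.4,130)),(S,(-90,-70,200),(226.6,105.4)),(S,(-90,70,200),(254,130.4)),(S,(90,70,200),(198.6,158.6)),
(D,(90,-70,200),(369.4,126)),(D,(-90,70,200),(393,160.4)),(D,(90,70,200),(337,140.6)),
(S,(122,78,155),(190.4,178.6),1),(S,(122,78,60),(196.2,201.6),1),(D,(122,78,155),(322.6,152.4),1),(D,(122,78,60),(321.8,184.4),1)]
fit(cab,[m[0],m[1],yaw,0])
b=[bp("scene",u,.182) for u in[(327,236.2),(389.2,308)]]; print(np.round(b,3)); m=np.mean(b,0);d=b[0]-b[1]
door=[(S,(105,6,170),(327,236.2)),(S,(-105,6,170),(389.2,308)),(S,(-105,-6,170),(393,303.7)),(S,(-105,6,0),(374.2,336.7)),(S,(105,6,0),(321.2,271.2)),
(S,(120,0,140),(323.2,236.7)),(S,(120,0,45),(319.5,257.7)),
(D,(105,-6,170),(257.7,217.5)),(D,(-105,-6,170),(164,255)),(D,(-105,-6,0),(175,325)),(D,(105,-6,0),(261,283)),
(D,(120,0,140),(263.2,224.5)),(D,(120,0,45),(264.7,262.5))]
fit(door,[m[0],m[1],np.arctan2(d[1],d[0])],z0=.012)
for n,u,z in[("jarY",(160,226),.07),("jarO",(272.5,320),.07)]: print(n,bp("scene",u,z).round(3))
print("squeegee",[bp("scene",u,z).round(3) for u,z in[((316,210),.067),((350,243),.067)]])
print("decoy",[bp("scene",u,z).round(3) for u,z in[((397,251),.14),((450,244),.14),((348*0+360,272),.0)]])
E
python3 f0.py
```

```text
[[ 0.589 -0.28   0.2  ]
 [ 0.413 -0.272  0.2  ]
 [ 0.419 -0.137  0.2  ]
 [ 0.595 -0.142  0.2  ]]
[np.float64(0.176), np.float64(0.136), np.float64(0.176), np.float64(0.138)]
pose [ 0.5025 -0.21   -0.0431  0.0043] yawdeg -2.47 sd [0.0014 0.0014 0.01   0.0022]
scene (90, -70, 200) [-0.7 -0.7]
scene (-90, -70, 200) [ 0.3 -1.1]
scene (-90, 70, 200) [ 1.1 -0.5]
scene (90, 70, 200) [-0.5 -0.4]
side (90, -70, 200) [-0.1 -0.1]
side (-90, 70, 200) [0.1 0.3]
side (90, 70, 200) [-1.9 -0.6]
scene (122, 78, 155) [-0.  -0.3]
scene (122, 78, 60) [-0.1 -0.4]
side (122, 78, 155) [-0.5  0.7]
side (122, 78, 60) [-0.5  0.8]
[[0.501 0.235 0.182]
 [0.527 0.441 0.182]]
pose [ 0.5067  0.3369 -1.6958] yawdeg -97.16 sd [0.0009 0.0008 0.0081]
scene (105, 6, 170) [-0.7 -1.2]
scene (-105, 6, 170) [ 0.  -0.7]
scene (-105, -6, 170) [0.6 0.6]
scene (-105, 6, 0) [-1.2  0.9]
scene (105, 6, 0) [-1.4  0.4]
scene (120, 0, 140) [ 0.  -0.1]
scene (120, 0, 45) [ 0.2 -0.2]
side (105, -6, 170) [ 0.6 -1.4]
side (-105, -6, 170) [ 0.1 -0.1]
side (-105, -6, 0) [-0.1  2.1]
side (105, -6, 0) [0.1 0.9]
side (120, 0, 140) [-0.3  0.6]
side (120, 0, 45) [-0.4  0.4]
jarY [ 0.755 -0.119  0.07 ]
jarO [0.694 0.273 0.07 ]
squeegee [array([0.399, 0.105, 0.067]), array([0.406, 0.241, 0.067])]
decoy [array([0.381, 0.353, 0.14 ]), array([0.269, 0.422, 0.14 ]), array([0.413, 0.297, 0.   ])]
```

Both fits agree to within a few pixels. Cabinet: (0.5025, -0.210), yaw -2.5°, pin shift about +4 mm. Door: (0.507, 0.337), yaw -97°. I'll grasp at door x ≈ +40 mm with the wrist camera on the hinge side, so it can see the knuckle and pin together.

```bash
cat > h.py <<'E'
import numpy as np, cv2
from scipy.spatial.transform import Rotation as Ro
from cell import *
GX=0.040
def quat(yaw):   # tool x down, tool y = door +x
    dx=np.array([np.cos(yaw),np.sin(yaw),0]); x=np.array([0,0,-1.]); z=np.cross(x,dx)
    return Ro.from_matrix(np.c_[x,dx,z]).as_quat()
def wproj(P):
    c=get_calibration("wrist"); M=np.asarray(c["tool_from_camera"]); R=Ro.from_quat(ctrl.read_eef_rot()).as_matrix(); p=ctrl.read_eef_pos()
    X=R.T@(np.asarray(P)-p); X=M[:3,:3].T@(X-M[:3,3]); return np.array([c["fx"]*X[0]/X[2]+c["cx"],c["fy"]*X[1]/X[2]+c["cy"]])
def wback(uv,z):
    c=get_calibration("wrist"); M=np.asarray(c["tool_from_camera"]); R=Ro.from_quat(ctrl.read_eef_rot()).as_matrix(); p=np.asarray(ctrl.read_eef_pos())
    d=R@(M[:3,:3]@np.array([(uv[0]-c["cx"])/c["fx"],(uv[1]-c["cy"])/c["fy"],1])); o=p+R@M[:3,3]
    return o+d*(z-o[2])/d[2]
def snap(n,out,pts=[],f=1):
    im=read_camera(n)[:,:,::-1].copy()
    for p in pts: cv2.drawMarker(im,tuple(int(round(v)) for v in p),(0,255,0),0,9,1)
    cv2.imwrite(f"pics/{out}.png",im); return im
def st(): print("t",round(ctrl.read_time_s(),2),"p",np.round(ctrl.read_eef_pos(),4),"F",np.round(ctrl.read_ft_force(),2),"T",np.round(ctrl.read_torque(),2),"op",round(ctrl.read_opening(),3))
def dpt(pose,x,y,z,z0):
    c,s=np.cos(pose[2]),np.sin(pose[2]); return np.array([pose[0]+c*x-s*y,pose[1]+s*x+c*y,z0+z])
E
python3 - <<'E'
from h import *
D=[.5067,.3369,-1.6958]
q=quat(D[2]); p=dpt(D,GX,0,.170,.012); pre=p+[0,0,.09]
print(pre,ctrl.inverse_kinematics(pre,q), ctrl.inverse_kinematics(p-[0,0,.015],q), ctrl.inverse_kinematics([.637,-.06,.22],quat(-1.614)))
ctrl.goto(pre,q); st()
pts=[wproj(dpt(D,x,y,z,.012)) for x,y,z in[(105,6,170),(105,-6,170),(-105,6,170),(-105,-6,170),(120,0,140)] for x,y,z in[(x/1e3,y/1e3,z/1e3)]]
print(np.round(pts)); snap("wrist","w1",pts)
E
```

```text
[0.50171286 0.29721211 0.272     ] [ 3.43640213e-01  3.07064367e-01  1.42280415e+00 -4.44089210e-16
  1.41172414e+00 -2.67294877e+00] [ 3.43640213e-01  3.86452784e-01  1.57403960e+00 -4.44089210e-16
  1.18110027e+00 -2.67294877e+00] [-2.67965729e-01  4.40926294e-01  1.35259248e+00 -4.44089210e-16
  1.34807388e+00  2.91683060e+00]
t 3.23 p [0.5021 0.2966 0.272 ] F [-0.32  0.08  0.7 ] T [0.03 0.04 0.01] op 0.999
[[263. 120.]
 [283. 120.]
 [266. 402.]
 [282. 402.]
 [274.  97.]]
```

View pics/w1.png

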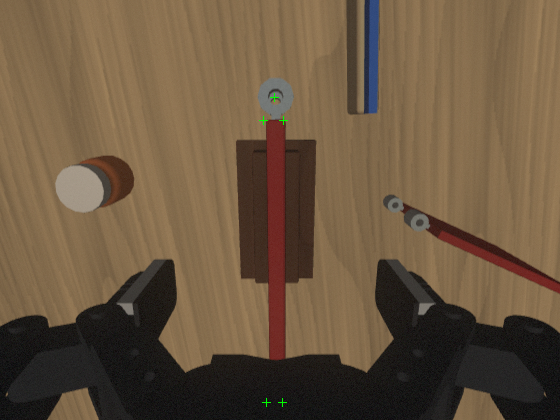

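The wrist view shows the door's top edge at col ~276, with the knuckle bore at (275,98), matching the prediction to within 1–3 px. Joint 6 would wrap at square open, so I'm checking a wider opening of about 105–110° for hanging.

```bash
python3 - <<'E'
from h import *
cab=[.5025,-.21,-.0431]
pin=dpt(cab,.1263,.078,0,0); print("pin",pin)
for yaw in(-1.80,-1.85,-1.9,-1.95,-2.0):
    d=np.array([np.cos(yaw),np.sin(yaw),0]); k=pin-d*(.120-GX)
    for off in(0,.04):
        j=ctrl.inverse_kinematics(k+[0,off,.20],quat(yaw)); print(yaw,off,None if j is None else np.round(j,2))
D=[.5067,.3369,-1.6958]
p=dpt(D,GX,0,.155,.012)
ctrl.move_straight(p,vel=.12); st()
close(force=110); st()
snap("wrist","w2")
E
```

```text
pin [ 0.63204347 -0.13751428  0.        ]
-1.8 0 [-0.26  0.48  1.34 -0.    1.32  3.11]
-1.8 0.04 [-0.2   0.47  1.35 -0.    1.32 -3.11]
-1.85 0 None
-1.85 0.04 [-0.2   0.48  1.34 -0.    1.32 -3.06]
-1.9 0 [-0.26  0.49  1.32 -0.    1.33 -3.07]
-1.9 0.04 [-0.2   0.49  1.33 -0.    1.33 -3.01]
-1.95 0 [-0.26  0.5   1.31 -0.    1.33 -3.03]
-1.95 0.04 [-0.2   0.49  1.32 -0.    1.33 -2.97]
-2.0 0 [-0.26  0.51  1.3  -0.    1.34 -2.98]
-2.0 0.04 [-0.2   0.5   1.31 -0.    1.33 -2.92]
t 4.31 p [0.5023 0.2974 0.1678] F [-0.18 -0.43 -0.25] T [ 0.   -0.06 -0.01] op 0.998
t 4.98 p [0.5019 0.2972 0.1673] F [-0.11 -1.    2.29] T [-0.12  0.02  0.01] op 0.124
```

View pics/w2.png

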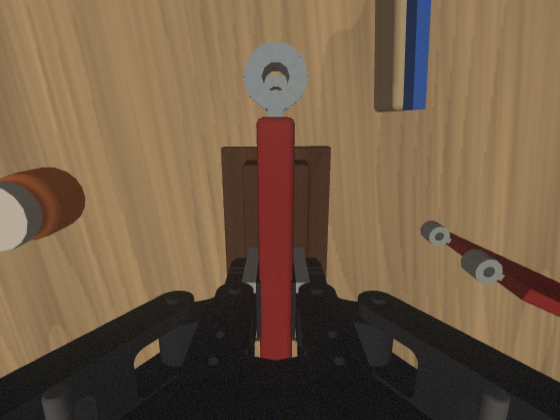

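```bash
cat >> h.py <<'E'
cab=np.array([.5025,-.21,-.0431]); YAW=-1.96
TOFF=.1553; KD=.120-GX
dd=np.array([np.cos(YAW),np.sin(YAW),0])
cy=np.array([-np.sin(cab[2]),np.cos(cab[2]),0]); cx=np.array([np.cos(cab[2]),np.sin(cab[2]),0])
def tcp_for_knuckle(kxy,zdoor):  # knuckle xy world, door underside z
    return np.array([kxy[0],kxy[1],0])-dd*KD+[0,0,zdoor+TOFF]
def knuckle():
    p=np.asarray(ctrl.read_eef_pos()); R=Ro.from_quat(ctrl.read_eef_rot()).as_matrix(); k=p+R[:,1]*KD; return np.array([k[0],k[1],p[2]-TOFF])
E
python3 - <<'E'
from h import *
p=np.asarray(ctrl.read_eef_pos()); ctrl.move_straight(p+[0,0,.09],vel=.1); st()
pin=dpt(cab,.1263,.078,0,0)
k=pin+cy*.05
ctrl.goto(tcp_for_knuckle(k,.105),quat(YAW)); st(); print(np.round(ctrl.read_joint_positions(),2))
snap("wrist","w3",[wproj([pin[0],pin[1],.155]),wproj([pin[0],pin[1],.060])]); snap("side","s3"); snap("scene","c3")
E
```

```text
t 6.08 p [0.5015 0.2969 0.2564] F [-0.38 -0.13 -4.82] T [-0.13  0.04  0.01] op 0.121
t 7.4 p [ 0.6642 -0.012   0.2602] F [ 0.32  0.97 -3.54] T [-0.11  0.1  -0.03] op 0.126
[-0.19  0.46  1.22  0.    1.46 -2.94]
```

View pics/w3.png

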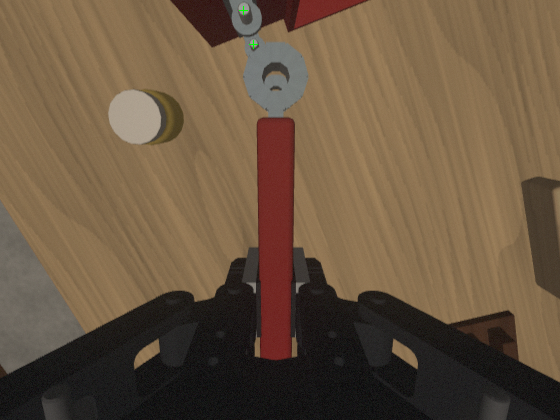

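View pics/s3.png

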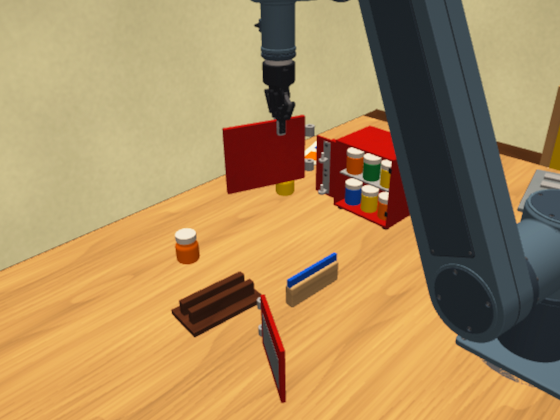

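The predicted pin tips (green) fall on the visible pins at (243,9) and (253,43), and the door hangs upright. Next I'll lower to just above pin-tip height, 35 mm in front of the pins, and measure.

```bash
python3 - <<'E'
from h import *
pin=dpt(cab,.1263,.078,0,0)
ctrl.move_straight(tcp_for_knuckle(pin+cy*.05,.046),vel=.1)
ctrl.move_straight(tcp_for_knuckle(pin+cy*.035,.046),vel=.05); ctrl.pause(.3); st(); print(knuckle())
k=knuckle()
pts=[wproj([pin[0],pin[1],.155]),wproj([k[0],k[1],k[2]+.140]),wproj([pin[0],pin[1],.06])]; print(np.round(pts,1))
im=snap("wrist","w4"); 
c=cv2.resize(im[0:140,190:360],None,fx=4,fy=4,interpolation=cv2.INTER_CUBIC)
for p in pts: cv2.drawMarker(c,(int((p[0]-190)*4),int(p[1]*4)),(0,255,0),0,15,1)
cv2.imwrite("pics/w4z.png",c)
E
```

```text
t 9.04 p [ 0.6639 -0.0283  0.2013] F [-0.05  0.71 -3.47] T [-0.1   0.06 -0.03] op 0.124
[ 0.63355896 -0.1023194   0.04596568]
[[244.4   7. ]
 [270.7  78.7]
 [256.1  49.8]]
```

View pics/w4z.png

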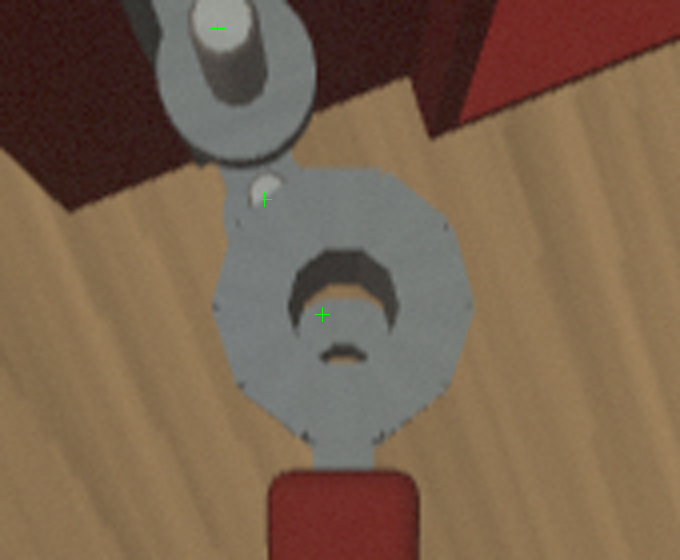

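```bash
python3 - <<'E'
from h import *
pin=dpt(cab,.1263,.078,0,0)
k=knuckle()
u=wback((245.25,5.5),.155); l=wback((256.5,47.5),.060); b=wback((276,76),k[2]+.140)
print("upper",u,"lower",l,"bore",b,"k",k)
R=np.c_[cx,cy]
for n,v in(("u-bore",u-b),("l-bore",l-b),("model pin-k",pin-k),("u-pin",u-pin),("bore-k",b-k)): print(n,np.round(1e3*(v@R),1))
E
```

```text
upper [ 0.63143836 -0.13794098  0.155     ] lower [ 0.63118572 -0.13884126  0.06      ] bore [ 0.63134095 -0.10248945  0.18596351] k [ 0.63355594 -0.10234551  0.04596351]
u-bore [  1.6 -35.4]
l-bore [  1.4 -36.3]
model pin-k [  0.  -35.2]
u-pin [-0.6 -0.5]
bore-k [-2.2 -0.2]
```

```bash
python3 - <<'E'
from h import *
p=np.asarray(ctrl.read_eef_pos()); F0=np.array(ctrl.read_ft_force())
t=p+cx*.0015-cy*.0357; n=6
for i in range(1,n+1):
    ctrl.move_straight(p+(t-p)*i/n,vel=.05); F=np.array(ctrl.read_ft_force())-F0
    if np.linalg.norm(F)>4: print("contact",i,F); break
ctrl.pause(.3); st(); print(knuckle(), np.array(ctrl.read_ft_force())-F0)
im=snap("wrist","w5"); 
c=cv2.resize(im[0:140,190:360],None,fx=4,fy=4,interpolation=cv2.INTER_CUBIC); cv2.imwrite("pics/w5z.png",c)
s=snap("side","s5"); cv2.imwrite("pics/s5z.png",cv2.resize(s[110:240,270:410],None,fx=5,fy=5,interpolation=cv2.INTER_CUBIC))
E
```

```text
t 10.99 p [ 0.6638 -0.0639  0.2013] F [-0.79 -0.05 -4.82] T [-0.16  0.01 -0.02] op 0.123
[ 0.63349953 -0.13793978  0.04595963] [-0.04785198 -0.67739683 -0.59205718]
```

View pics/w5z.png

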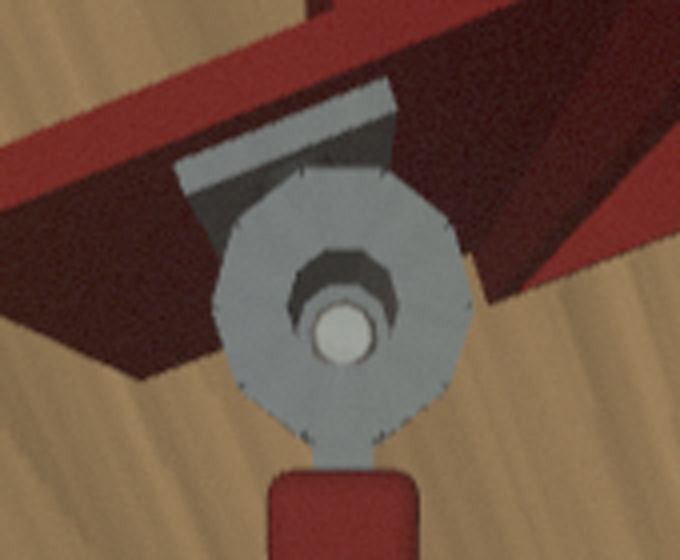

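View pics/s5z.png

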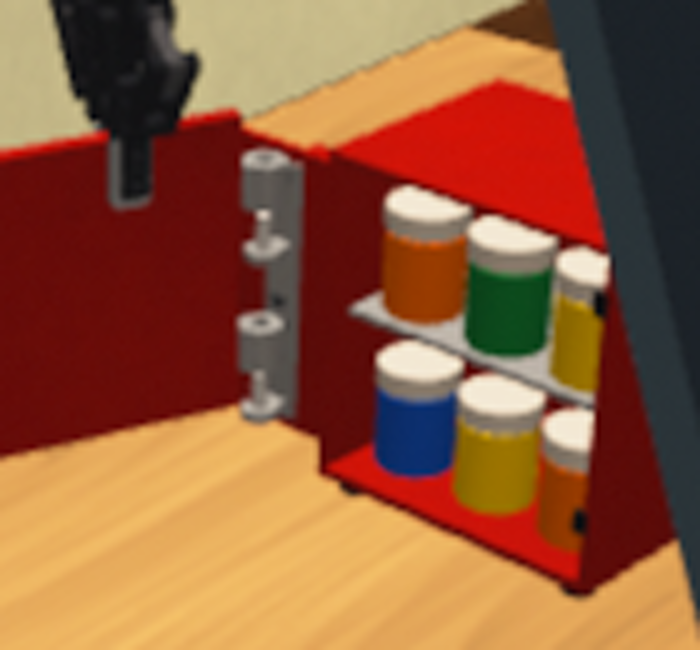

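The pin tip sits centred in the bore at zoom (344,335), concentric with the bore's lower rim, and the side view shows both knuckles above their pins. I'll descend in guarded steps.

```bash
cat >> h.py <<'E'
def ft(n=3):
    a=[]
    for _ in range(n): a.append(np.r_[ctrl.read_ft_force(),ctrl.read_torque()]); ctrl.pause(.02)
    return np.mean(a,0)
E
python3 - <<'E'
from h import *
p=np.asarray(ctrl.read_eef_pos()); F0=ft(5); z=p[2]; print(F0.round(2))
while z>.1745:
    z-= .0015 if z>.179 else .0007
    ctrl.move_straight([p[0],p[1],z],vel=.02); f=ft()-F0
    print(round(ctrl.read_eef_pos()[2]-TOFF,4),f.round(2))
    if np.linalg.norm(f[:3])>5: print("stop"); break
st()
E
```

```text
[-0.16 -0.18 -4.28 -0.1   0.06  0.  ]
0.0444 [ 0.58  0.07  0.3  -0.05 -0.03 -0.  ]
0.0429 [-0.21  0.28 -0.06 -0.04 -0.02 -0.02]
0.0414 [ 0.48  0.29  0.11  0.   -0.02 -0.03]
0.0399 [ 0.25  0.17  0.41 -0.02 -0.02 -0.01]
0.0384 [ 0.29  0.28  0.43 -0.03 -0.02 -0.01]
0.0369 [ 0.09 -0.05  0.64  0.01 -0.03 -0.01]
0.0354 [ 0.15  0.16  0.17 -0.05 -0.01 -0.04]
0.0339 [ 0.09  0.6   0.21 -0.02  0.02 -0.02]
0.0324 [-0.09  0.21  0.45 -0.04 -0.02 -0.  ]
0.0309 [-0.35  0.37  0.38 -0.   -0.01 -0.01]
0.0294 [ 0.27  0.18  0.16 -0.02  0.01 -0.01]
0.0279 [ 0.23  0.15  0.32 -0.02 -0.   -0.01]
0.0264 [ 0.27 -0.01  0.13 -0.01 -0.01  0.  ]
0.0249 [ 0.13  0.34  0.55 -0.02  0.   -0.01]
0.0234 [-0.36  0.46  0.29 -0.02 -0.02  0.  ]
0.0228 [ 0.39  0.27 -0.23 -0.04  0.   -0.  ]
0.022 [ 0.48 -0.03  0.17 -0.03 -0.01 -0.01]
0.0213 [ 0.31 -0.39  0.63 -0.01 -0.03  0.01]
0.0207 [ 0.43  0.41  0.39 -0.01 -0.02  0.  ]
0.02 [ 0.14  1.06 -1.03 -0.08  0.1  -0.14]
0.0193 [ 0.66 -1.16  1.5  -0.45  0.08  0.23]
0.0188 [ 2.67  5.34 -1.68  0.98 -0.42  0.23]
stop
t 17.77 p [ 0.6643 -0.0632  0.1741] F [2.92 4.01 1.65] T [-0.4   0.09 -0.02] op 0.124
```

The pins slid in with no force, and contact came at door height ≈0.0195, i.e. home. I'll check visually before releasing.

```bash
python3 - <<'E'
from h import *
s=snap("side","s6"); cv2.imwrite("pics/s6z.png",cv2.resize(s[110:240,270:410],None,fx=5,fy=5,interpolation=cv2.INTER_CUBIC)); print(ft().round(2))
E
```

```text
[ 5.13  8.27 -4.5   1.88 -0.92 -0.01]
```

View pics/s6z.png

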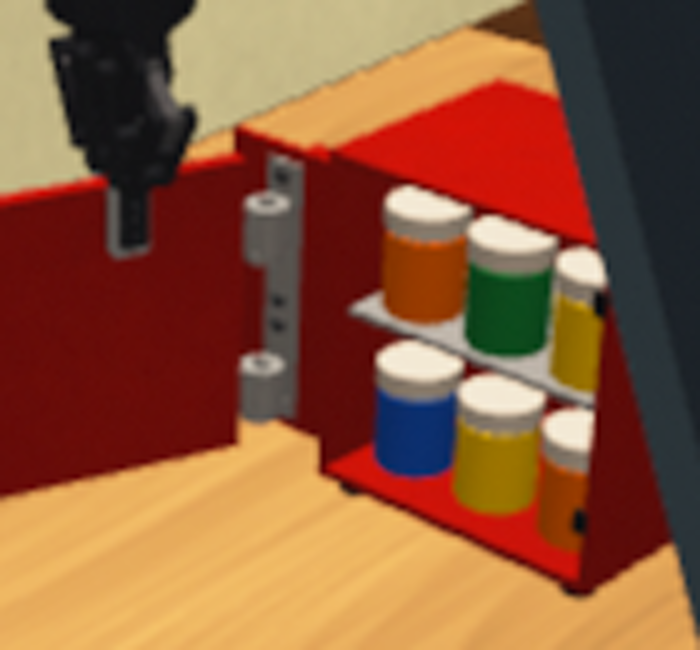

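Both knuckles sit on their shoulders with the pins hidden. I'll release and retreat upward.

```bash
python3 - <<'E'
from h import *
p=np.asarray(ctrl.read_eef_pos()); ctrl.move_straight(p+[0,0,.0005],vel=.02); print(ft().round(2))
open_jaws(); ctrl.pause(.3); st()
p=np.asarray(ctrl.read_eef_pos()); ctrl.move_straight(p+[0,0,.09],vel=.15); ctrl.pause(.2); st()
print(np.round(ctrl.read_joint_positions(),2))
snap("wrist","w7"); snap("scene","c7"); s=snap("side","s7"); cv2.imwrite("pics/s7z.png",cv2.resize(s[110:240,200:410],None,fx=3.5,fy=3.5,interpolation=cv2.INTER_CUBIC))
E
```

```text
[ 5.09  8.14 -1.48  1.2  -0.71  0.08]
t 19.18 p [ 0.6644 -0.0631  0.1747] F [ 1.19 -0.48  0.3 ] T [-0.    0.    0.03] op 0.998
t 20.13 p [ 0.6639 -0.063   0.2632] F [ 0.13  0.21 -0.72] T [-0.03 -0.01 -0.04] op 1.002
[-0.26  0.47  1.21 -0.    1.47 -3.01]
```

View pics/w7.png

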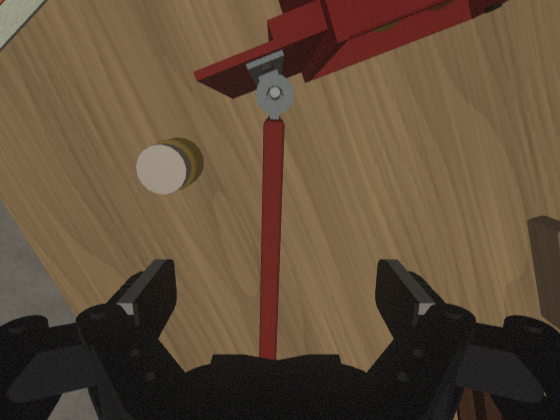

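View pics/s7z.png

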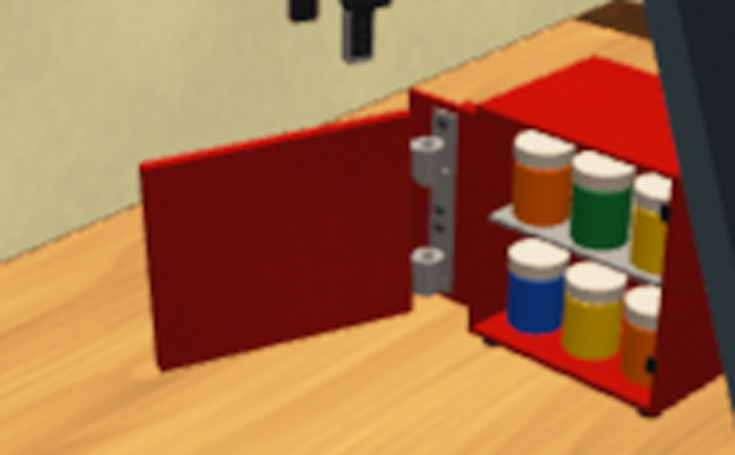

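The door is hung and released, and it stands at about 111°. Next I'll push it shut with closed fingers, moving along an arc on the outer face.

```bash
cat > push.py <<'E'
from h import *
pin=dpt(cab,.1263,.078,0,0); r=.13
Q=quat(np.pi/2+cab[2])
def tcp(adeg,extra=0,z=.177):
    a=np.radians(adeg); n=np.sin(a)*cx+np.cos(a)*cy; u=-np.cos(a)*cx+np.sin(a)*cy
    h=.0145*abs(np.sin(a))+.011*abs(np.cos(a)); q=pin+r*u+(.006+h+extra)*n; return np.array([q[0],q[1],z])
E
python3 - <<'E'
from push import *
close(force=40)
for a in(113,90,45,0): print(a,tcp(a),np.round(ctrl.inverse_kinematics(tcp(a),Q),2))
ctrl.goto(tcp(113,.035,.27),Q); st(); print(np.round(ctrl.read_joint_positions(),2))
s=snap("side","s8"); snap("wrist","w8")
E
```

```text
113 [ 0.70929472 -0.03031658  0.177     ] [-0.2   0.6   1.2  -0.    1.34 -0.16]
90 [ 0.6581257  -0.00851828  0.177     ] [-0.18  0.5   1.36 -0.    1.28 -0.14]
45 [ 0.56187466 -0.02547037  0.177     ] [-0.24  0.34  1.61 -0.    1.19 -0.2 ]
0 [ 0.50289667 -0.1149288   0.177     ] [-0.44  0.26  1.73 -0.    1.15 -0.4 ]
t 23.47 p [ 0.7409 -0.0454  0.27  ] F [ 0.31 -0.02  0.04] T [0.06 0.02 0.01] op -0.0
[-0.21  0.61  0.95 -0.    1.58 -0.17]
```

View pics/w8.png

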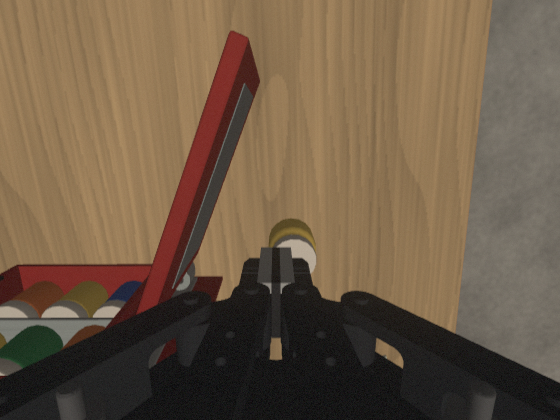

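The closed fingers (276,270) are on the grey outer side of the door with clear space around them. Descending and pushing gently.

```bash
python3 - <<'E'
from push import *
ctrl.move_straight(tcp(113,.035,.177),vel=.1); F0=ft(); print(F0.round(1))
for a in [108,96,84,72,60,48,36,26,18,12]:
    ctrl.move_straight(tcp(a),vel=.08); f=np.array(ctrl.read_ft_force())-F0[:3]
    print(a,f.round(1))
    if np.linalg.norm(f)>15: print("stop"); break
st(); snap("scene","c9"); snap("wrist","w9")
E
```

```text
[ 0.2  0.   0.   0.  -0.   0. ]
108 [-0.6 -0.3  0.6]
96 [ 0.1 -1.1 -0. ]
84 [-0.   0.3 -0.9]
72 [-0.1 -0.  -1.6]
60 [-0.2 -0.1 -0. ]
48 [0.3 0.  0.4]
36 [-0.   0.1 -0. ]
26 [-0.9 -0.6  0.1]
18 [-0.9 -0.5 -0.8]
12 [-1.1  0.5  0.1]
t 29.57 p [ 0.5109 -0.0864  0.177 ] F [-0.88  0.54  0.12] T [ 0.01  0.02 -0.  ] op -0.008
```

View pics/c9.png

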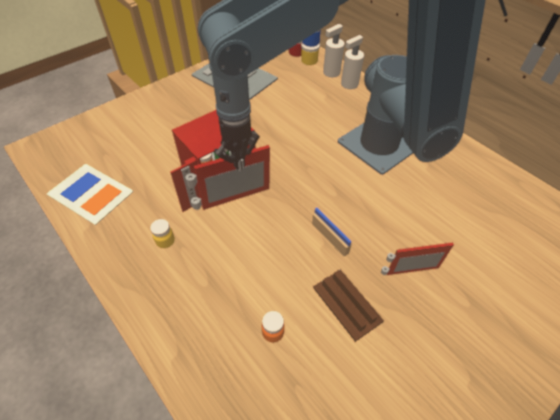

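View pics/w9.png

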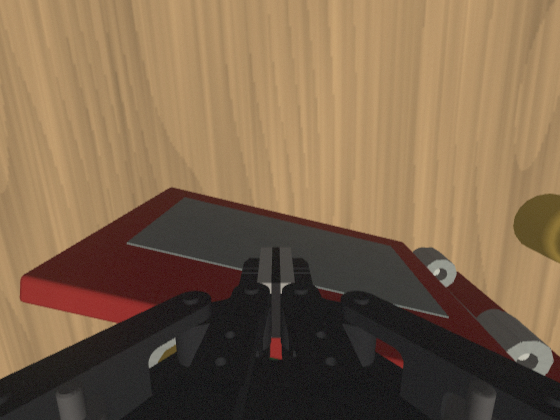

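The door follows and is about 12° open, with the pushing fingers on its grey face. Final slow closing until it touches the stops.

```bash
python3 - <<'E'
from push import *
F0=ft(); print(F0.round(1))
for a in [9,6,4,3,2,1.4,.8,.2,-.4,-.9,-1.4,-1.9,-2.4]:
    ctrl.move_straight(tcp(a),vel=.04); ctrl.pause(.05); f=ft()-F0
    print(a,f[:3].round(1))
    if np.linalg.norm(f[:3])>5: print("contact"); break
st(); snap("scene","c10"); p=np.asarray(ctrl.read_eef_pos())
ctrl.pause(.3); ctrl.move_straight(p+cy*.06,vel=.05); ctrl.move_straight(p+cy*.08+[0,0,.1],vel=.15); ctrl.pause(.5); st()
for n in("side","scene","wrist"): snap(n,n+"11")
s=cv2.imread("pics/side11.png"); cv2.imwrite("pics/s11z.png",cv2.resize(s[110:240,290:440],None,fx=5,fy=5,interpolation=cv2.INTER_CUBIC))
E
```

```text
[ 0.1  0.1 -0.1  0.   0.  -0. ]
9 [ 0.  -0.3  0.3]
6 [-0.5  0.1  0.5]
4 [ 0.1 -0.5  0.1]
3 [-0.7 -0.1 -0.2]
2 [-0.1  0.1 -0.3]
1.4 [-0.1  0.6 -0.2]
0.8 [-0.2  0.1  0.1]
0.2 [ 0.   0.1 -0.5]
-0.4 [-0.6  0.4  0.3]
-0.9 [-0.3 -0.5  0.2]
-1.4 [ 0.3  0.4 -0.2]
-1.9 [1.2 4.6 0.4]
-2.4 [2.1 7.8 1.7]
contact
t 34.48 p [ 0.5023 -0.1179  0.177 ] F [2.31 7.54 1.38] T [ 1.36 -0.34  0.06] op 0.0
t 37.54 p [ 0.5058 -0.038   0.2768] F [ 1.33  0.38 -0.07] T [-0.04  0.04 -0.01] op -0.0
```

View pics/s11z.png

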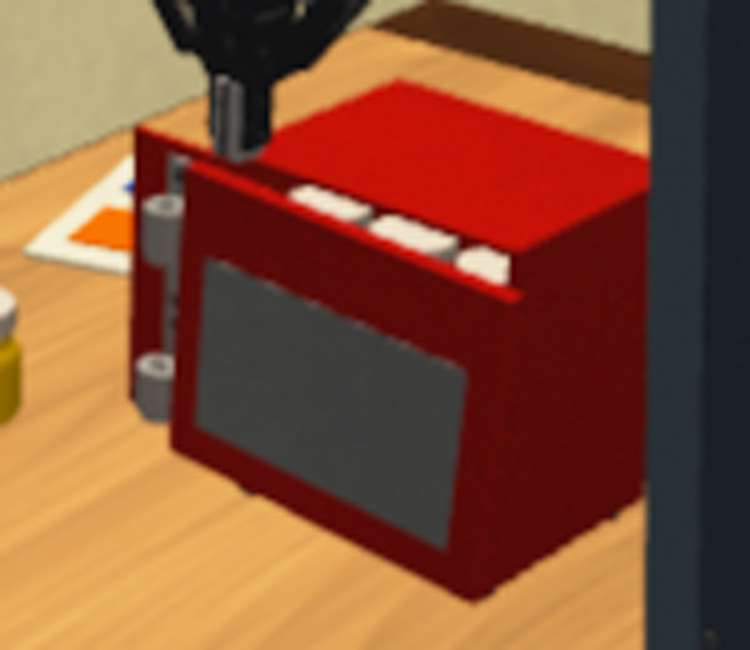

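View pics/wrist11.png

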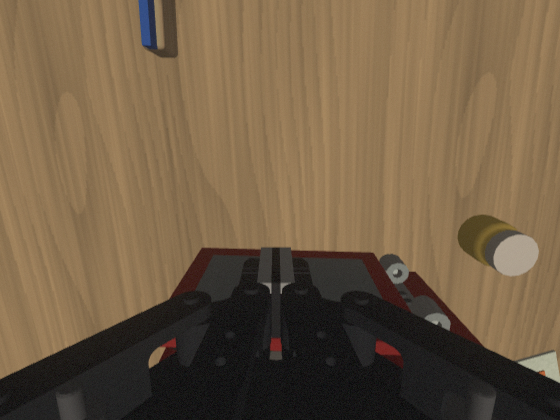

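View pics/scene11.png

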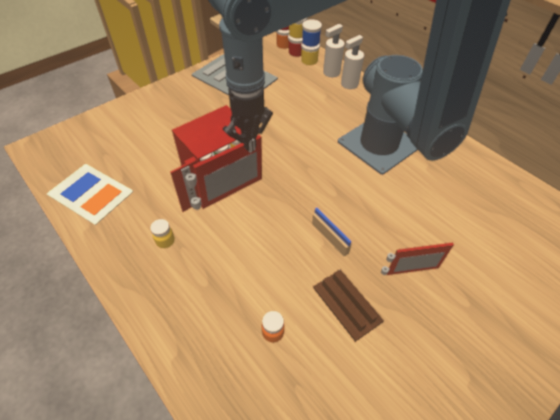

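```bash
python3 - <<'E'
from fit import *
from h import cab,dpt
for sh in (.003,.0043,.006):
  for a in(0,1,2,4):
    pin=dpt(cab,.122+sh,.078,0,0); yaw=cab[2]-np.radians(a); d=np.array([np.cos(yaw),np.sin(yaw),0]); o=pin-d*.12; P=[o[0],o[1],yaw]
    print(sh,a,*[proj("side",dpt(P,x/1e3,y/1e3,z/1e3,.020)).round(1) for x,y,z in[(-105,6,170),(-105,6,0),(105,6,170),(105,6,0)]])
print("obs",(290+520/5,110+297/5),(290+474/5,110+600/5),(290+188/5,110+170/5),(290+172/5,110+447/5))
E
```

```text
0.003 0 [392.7 167.7] [386.7 229.8] [325.5 143.1] [323.9 200.9]
0.003 1 [391.6 168.2] [385.6 230.3] [325.4 143.1] [323.8 200.9]
0.003 2 [390.5 168.7] [384.6 230.9] [325.3 143.1] [323.7 200.9]
0.003 4 [388.3 169.6] [382.5 232. ] [325.1 143.1] [323.5 200.9]
0.0043 0 [392.2 167.5] [386.2 229.6] [325.1 142.9] [323.5 200.7]
0.0043 1 [391.2 168. ] [385.2 230.1] [325.  142.9] [323.5 200.7]
0.0043 2 [390.1 168.5] [384.2 230.7] [324.9 143. ] [323.4 200.7]
0.0043 4 [387.8 169.5] [382.1 231.8] [324.7 143. ] [323.2 200.8]
0.006 0 [391.6 167.3] [385.7 229.3] [324.6 142.7] [323.1 200.5]
0.006 1 [390.6 167.8] [384.7 229.9] [324.5 142.8] [323.  200.5]
0.006 2 [389.5 168.3] [383.6 230.5] [324.4 142.8] [322.9 200.5]
0.006 4 [387.2 169.2] [381.5 231.6] [324.2 142.8] [322.7 200.6]
obs (394.0, 169.4) (384.8, 230.0) (327.6, 144.0) (324.4, 199.4)
```

The side-view corners allow 0–2° open, which is too coarse. I'll look straight down along the door's top edge.

```bash
python3 - <<'E'
from push import *
t=dpt(cab,.0,.012,.30,0)
ctrl.move_straight(t,vel=.15); ctrl.pause(.3); st()
P=[cab[0],cab[1],cab[2]]
im=snap("wrist","w12")
pts=[wproj(dpt(cab,x/1e3,y/1e3,z/1e3,0)) for x,y,z in[(-90,70,200),(90,70,200)]]; print(np.round(pts,1))
pin=dpt(cab,.1263,.078,0,0)
for a in(0,1,2):
    yaw=cab[2]-np.radians(a); d=np.array([np.cos(yaw),np.sin(yaw),0]); o=pin-d*.12; D=[o[0],o[1],yaw]
    print(a,*[wproj(dpt(D,x/1e3,y/1e3,.170,.020)).round(1) for x,y in((-105,6),(-105,-6),(105,6),(105,-6))])
cv2.imwrite("pics/w12z.png",cv2.resize(im[60:200],(800,400*140*2//(200*1)//1 if 0 else 200),interpolation=cv2.INTER_CUBIC))
E
```

```text
t 39.22 p [ 0.5031 -0.1975  0.3   ] F [-0.21 -0.87 -1.03] T [0.04 0.03 0.03] op 0.001
[[138.  133.9]
 [417.8 134.1]]
0 [128.6 111.6] [130.7 130.2] [446.2 111.7] [443.8 130.4]
1 [128.2 105.4] [129.9 124.2] [446.4 111.3] [443.7 130. ]
2 [127.8  99.1] [129.2 118.1] [446.6 110.9] [443.6 129.6]
```

View pics/w12.png

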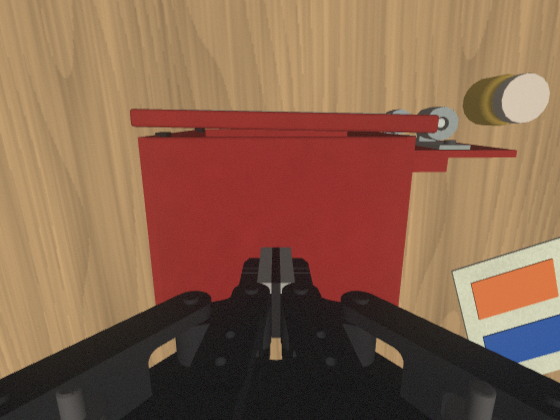

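```bash
python3 - <<'E'
import cv2
im=cv2.imread("pics/w12.png")
a=cv2.resize(im[90:165,115:225],None,fx=7,fy=7,interpolation=cv2.INTER_CUBIC);b=cv2.resize(im[90:165,370:480],None,fx=7,fy=7,interpolation=cv2.INTER_CUBIC)
cv2.imwrite("pics/z1.png",a);cv2.imwrite("pics/z2.png",b)
E
```

```text
(no output)
```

View pics/z1.png

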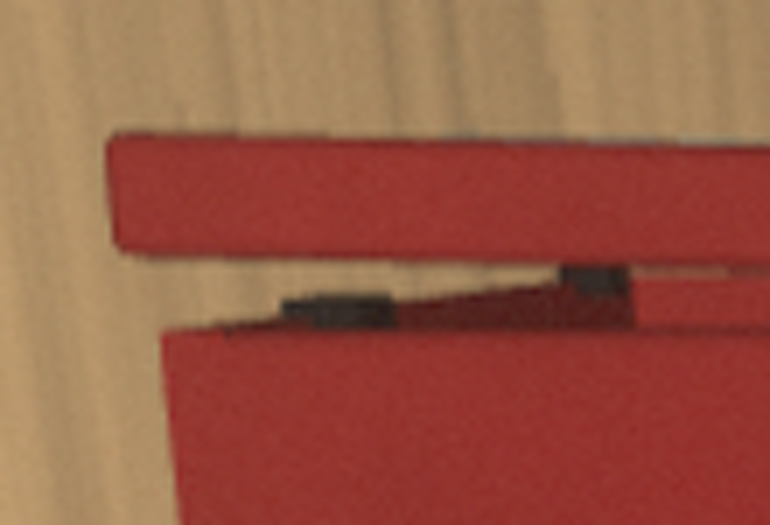

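View pics/z2.png

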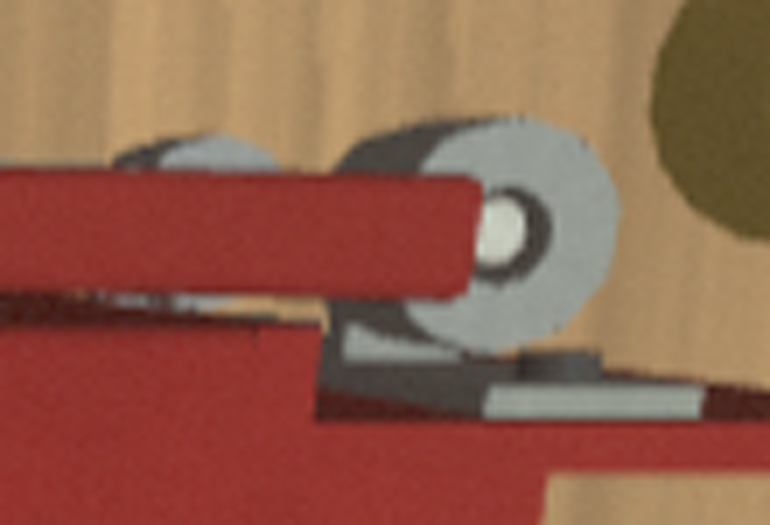

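The top view shows the door about 1.2° open, leaving the free edge roughly 5 mm off, so it rebounded a little from the stops. I'll close it again more gently near the free edge, with small force and a slow retreat.

```bash
python3 - <<'E'
from push import *
x=-.066
def P(y,z): return dpt(cab,x,y,z,0)
ctrl.move_straight(P(.14,.28),vel=.2); ctrl.move_straight(P(.14,.177),vel=.15); ctrl.move_straight(P(.105,.177),vel=.08); ctrl.pause(.1)
F0=ft(4); y=.105
while y>.086:
    y-=.001 if y>.096 else .0005
    ctrl.move_straight(P(y,.177),vel=.02); f=ft()-F0
    if y<.097: print(round(y,4),f[:3].round(1))
    if f[1]>3: break
ctrl.pause(.3); st()
for i in range(6):
    y+=.0005; ctrl.move_straight(P(y,.177),vel=.005)
ctrl.move_straight(P(y+.03,.177),vel=.03); ctrl.move_straight(P(.14,.30),vel=.15); ctrl.move_straight(dpt(cab,0,.012,.30,0),vel=.2); ctrl.pause(.3); st()
im=snap("wrist","w13")
cv2.imwrite("pics/z3.png",cv2.resize(im[90:165,115:225],None,fx=7,fy=7,interpolation=cv2.INTER_CUBIC))
E
```

```text
0.097 [-0.2 -0.5 -0.2]
0.096 [-0.3 -0.1 -0.6]
0.0955 [ 0.3  0.2 -0.1]
0.095 [-0.   0.2 -0.5]
0.0945 [ 0.4  0.  -0.1]
0.094 [ 0.  -0.3 -0.1]
0.0935 [ 0.2  0.4 -0.1]
0.093 [ 0.5  0.5 -0.2]
0.0925 [ 0.1  0.4 -0.2]
0.092 [ 1.   1.2 -0.2]
0.0915 [1.1 4.7 1.4]
t 47.43 p [ 0.4405 -0.1151  0.177 ] F [1.5  4.91 1.07] T [ 0.81 -0.11  0.04] op -0.002
t 52.23 p [ 0.5029 -0.1972  0.3004] F [-0.12 -0.13  0.86] T [ 0.02 -0.03 -0.02] op -0.001
```

View pics/z3.png

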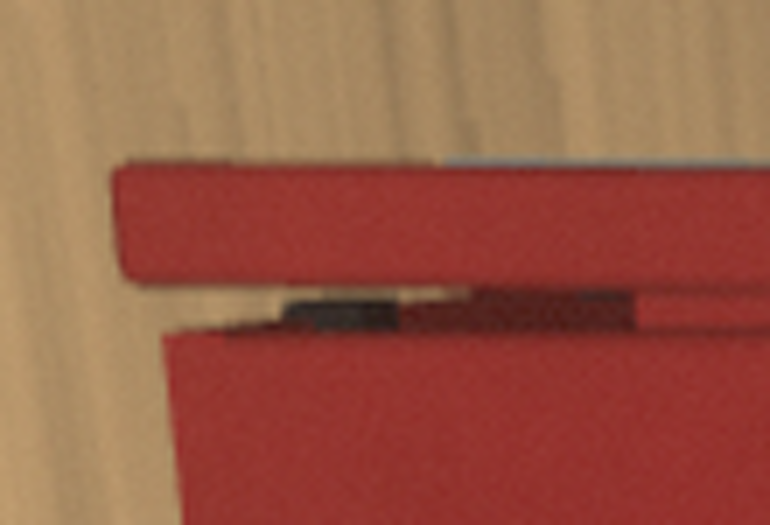

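View pics/w13.png

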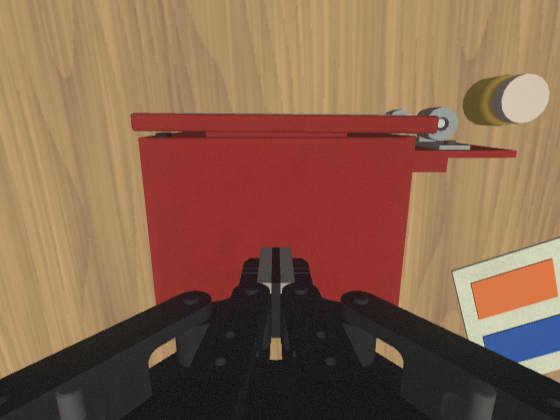

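The gap is now about 7 px, against a predicted 4 px when fully shut, so the free edge is about 2 mm from shut. One check that it is at rest, then hand in.

```bash
python3 - <<'E'
from h import *
a=read_camera("wrist").astype(int); ctrl.pause(1.0); b=read_camera("wrist").astype(int)
print("max/mean diff", abs(a-b)[95:165,120:460].max(), abs(a-b)[95:165,120:460].mean(), "vs w13", abs(b[:,:,::-1]-cv2.imread("pics/w13.png"))[95:165,120:460].mean())
st(); snap("scene","c14"); finish_job()
E
```

```text
max/mean diff 76 4.010392156862745 vs w13 4.577801120448179
t 53.38 p [ 0.503 -0.198  0.3  ] F [ 1.31 -0.47 -0.25] T [-0.01  0.04 -0.02] op -0.001
the job is handed in; nothing more can be done
```

View pics/c14.png

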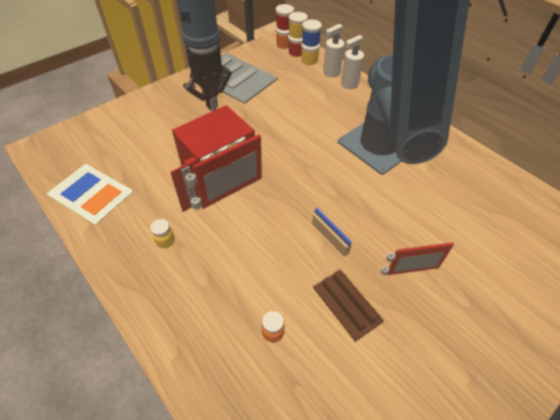

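I hung the large door back on its hinge pins and swung it shut, then handed the job in at about 53 s. No verdict is reported.

- **Hanging:** I held the door about 110° open and lined the knuckle up with the pin in the wrist camera. Both knuckles slid down with under 1 N of extra force, until they met the shoulders at about 0.0195 m door height (0.020 m expected). The side view before release showed both fully home, and I let go of it there.
- **Shutting:** The first push reached the stops at about 8 N, but the door sprang back about 1.2°, leaving the free edge roughly 5 mm off. I closed it again near the free edge with about 5 N and backed away slowly.
- **Last checks:**
    - **Closure:** the top view puts the free edge about 2 mm from shut, against the 8 mm limit.
    - **Bystanders:** both jars and the squeegee look unmoved in the final scene picture, judged by eye.
    - **Clearance:** the gripper stands clear above the cabinet.
- **Less certain:** The final at-rest check, comparing two pictures 1 s apart, was not conclusive. They differed by a mean of 4 grey levels and at most 76. I put this down to image noise and slight arm sway, and did not measure the door's motion separately. The side camera alone could only place the door between 0 and 2° open after the first push, so I relied on the top view.

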